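Level the tray dock and roll the instrument tray home

TASK

The platform at the end of the instrument tray dock stands crooked: turn the two black wing knobs at its foot until the platform is level both ways, with the tray still waiting on the roller lane. Then push the steel instrument tray along the rollers onto the levelled platform until it is fully home against the end stop, and leave it standing there with the platform still level. Do not disturb the other things on the table.

Things in the scene. Friction and masses are not known exactly. Their poses are not given: they have to be found in the camera images.
- dock: tray dock, a metal stand 170 mm (x) by 500 mm (y), fixed; origin on the table under its centre. In its frame a lane of 8 free rollers runs along y from -250 to +15 mm on the line x=0 (roller tops z=136 mm; side rails: inner faces x=+-68, tops z=143 mm). The tilting platform continues the lane at the +y end; the knobs stand on the -x side, facing the robot.
- platform: tilting aluminium platform, 160 mm (x) by 200 mm (y), with 5 free rollers (tops 26 mm above the origin). Origin at its pivot, at (0, 130, 110) mm in the dock's frame; z is straight up when level, x and y are then the dock's. Side fences: inner faces x=+-70, tops 33 mm up. End stop: inner face y=+95, top 58 mm up. Starts tipped 4 to 7 degrees; only the knobs move it.
- knob_a (a joint): angle (rad) of the wing knob nearer the lane (y=55 mm in the dock's frame), growing counter-clockwise looking down its axis. Stiff (0.1 N m), stops at +-2.9. It rides on the cradle, so it shifts up to 10 mm when knob_b turns. It tips the platform about its y axis, 0.045 rad per rad of knob: counter-clockwise raises the edge on the knobs' side (-x). Zero is not the level setting.
- knob_b (a joint): angle of the wing knob nearer the end stop (at y=205 mm in the dock's frame), as knob_a; it tips the platform about its x axis, 0.045 rad of platform per rad of knob: counter-clockwise raises the end-stop (+y) end. Zero is not the level setting.
- knob_a_grip (a point): grip point on knob_a's axis, mid wing. Its z axis is the knob's axis, pointing up and leaning 28 degrees from vertical towards the dock's -x side; its x axis runs along the wing and turns with the knob. The wing is a black bar 64 mm long and 16 mm thick, from 23 mm below this point (where a 58 mm metal disc begins) to 13 mm above it along the axis.
- knob_b_grip (a point): the same point of knob_b, whose foot is fixed to the dock
- tray: the open steel instrument tray, 120 mm (x) by 170 mm (y) by 70 mm high, 0.4 to 0.8 kg with its contents; origin at the centre of its underside. It starts on the roller lane with its sides along the dock. Home, its +y wall touches the platform's end stop: its origin is then at (0, 10, 26) mm in the platform's frame.
- ring: bystander: gold perforated fixator ring, 150 mm across, 8 mm thick, lying on the table; origin under its centre
- bottle: bystander: clear bottle, 60 mm across, 160 mm tall; origin under its centre
- bowl: bystander: steel bowl, 110 mm across, 45 mm tall; origin under its centre
- jar: bystander: white jar, 48 mm across, 60 mm tall; origin under its centre
- wrench: bystander: steel wrench 150 mm long lying on the table; origin under its centre, x along it
- clamp: bystander: steel clamp block 70 by 30 by 36 mm; origin under its centre
Not all that is in view belongs to the job. Leave any green or yellow look-alike of the tray alone.

How it is judged:
By the outcome, as a careful person would: the job done as asked, in the order asked, and still so for the second after the job is handed in, with the robot touching nothing.
It also fails if it takes over 72 s, if anything falls off the work surface, if the arm or the gripper's body presses on something with over 40 N, if the wrist force passes 120 N, or if a joint passes its speed limit or range.

ROBOT

A 6-joint arm with a two-finger parallel gripper is mounted at the origin on the work surface. World frame = base frame: x ahead of the robot, y to its left, z up, the work surface at z = 0. Lengths are in mm, angles in rad, forces in N, time in s.
With the tool pointing down it reaches from about 350 to 975 mm from the base axis. Payload 7.1 kg.
Tool frame: the origin (TCP) lies at the very end of the fingers, on their centre line; the grasp point (between the pads) lies 19 mm behind it (ctrl.grasp_offset is the distance from the TCP to the grasp point, in mm); z points along the fingers, y is the line along which they close (so a half turn about z gives the same grasp; the last joint's range is limited). The gripper opens to 88 mm and grips with 3 to 60 N. Pads are 20 mm wide; open, the fingers measure 115 mm over their backs; the gripper's body (75 mm by 178 mm) begins 61 mm behind the grasp point.
Start: joints at [-1.203, 0.423, 1.63, -0, 1.089, -0.019], TCP at [235.783, -578.801, 191.075] pointing down, gripper open.
Joint ranges: [-3, 3], [-0.9, 2.11], [0.09, 2.58], [-1.31, 4.45], [0.11, 2.69], [-2.54, 2.54]. Speed limits (rad/s): [2.39, 2.39, 3.01, 3.14, 3.14, 3.14].

INTERFACE

Orientations are given as a rotation vector (axis times angle).
In Python, from workcell import ctrl, viewer, ticket, models gives the robot as it stands.
- The arm moves only by the tool play_rows, never from a script. Its arguments are lists of equal length, an entry for each row: "dp": the shift along the world's x, y, z in mm, a list of three; "yaw": the turn about the world's z in degrees. In form: {"dp": [[tx, ty, tz], ...], "yaw": [yaw, ...]}. A call has 1 to 8 rows; each row shifts and turns the commanded pose from where the row before left it; what a row does not reach is not made up. A row lasts 1/12 s, in which the tool goes at most 41.7 mm and 7.16 degrees, less where a joint would pass 70% of its speed; a pose out of reach is approached as far as the arm can. A call is refused whole if a number of a shift passes 41.7 or a number of a turn 7.16, either way. A call with a gripper value outside its range is refused whole. "gripper" is the closure, from 0 (fully open) to 1 (shut), set as the call begins (left out, the last holds). The fingers move at their own pace and stop on an object; the grip force is fixed at half the most. Time passes only in rows, so rows that do not move let the fingers close. It gives the time, the measured TCP pose, the force, the opening and the grip force at its end, in the units of the state.
- ctrl.get_obs(): the state, without advancing time (a new reading comes with each control period).
- viewer.get_image(name): name is "side" or "top"; returns a dict with "pixels" (384x512x3 uint8, red, green, blue), "range_z" (384x512 float32, mm along the optical axis (not along the pixel's ray), 0 where there is no reading), "fx", "fy", "cx", "cy" (pixels), "dist_coeffs" ([k1, k2, p1, p2, k3] as OpenCV has them; the pictures are not rectified), "T" (4x4, takes a point from camera to world coordinates). Camera axes: x right, y up, looking along -z (the intrinsics and any distortion apply to the point x, -y, -z); pixel columns grow to the right and rows downward; lengths in mm; the calibration is good to about 2 mm. A picture is of the moment at which its call begins.
- ticket.close_job(): hands the job in; it is judged then, once.
Trained networks look in a picture, given as the dict that the camera call returned (one of the last four; its "shot" number tells which), for a name from the list of things; names that differ only in an ending like _2 or _b are one class to them, and where a whole thing is asked for, a point or a joint stands for the part that bears it (a point fixed in the world has none). Each returns a list of dicts, best first, with "conf" (0 to 1); they miss things now and then, are a little off and sometimes report something else, mostly with a low value. They report only what shows in the picture. A call takes as long as a camera call. They do not tell look-alikes from the thing itself.
- models.look_for(picture, name): "bbox" ([centre column, centre row, width, height] in pixels, round what is visible of it).
- models.landmark_of(picture, name): "location" ([column, row] in pixels: a listed point, or the origin of a listed thing).
The state is a dict: "t": time; "qpos": joint angles; "qvel": joint speeds; "joint_torque": joint torques, N m; "ee_pos": TCP position; "orientation": TCP orientation; "ft_force": force on the tool from outside, world axes, zero at the start; "moment": the same for the moment, N m; "width": finger opening in mm; "grasp_force": force on a finger pad.
Only numpy, scipy, OpenCV 4.12 (cv2) and the standard library are available. Lean on these libraries where they do the work, as an engineer would, in place of code of your own. Each camera call takes 0.05 s, during which the arm holds its last target. There are 200 camera calls.

## Working session

There is one attempt and no reset: what is moved stays moved. The work goes in short steps, Python scripts to look and compute and a tool call to move; the robot and the scene stay as the last step left them, time stands still between calls to the robot, and variables do not carry over. Pictures are saved under pics/ and viewed, at most 10 in all, crops included, and the job is handed in when it is done.

Besides the shell and the picture viewer there is one more tool, called after "Call:" as name([rows], argument=value, ...), one row to a line, values as JSON. play_rows: Moves the arm, as the interface text tells. Its arguments: {"type":"object","properties":{"dp":{"type":"array"},"yaw":{"type":"array"},"gripper":{"type":"number"}},"required":["dp","yaw"]}

```bash
ls; mkdir -p pics; cat > h.py <<'E'
import numpy as np, cv2
from workcell import ctrl, viewer, ticket, models
def pts(im):
    h,w=im['range_z'].shape
    K=np.array([[im['fx'],0,im['cx']],[0,im['fy'],im['cy']],[0,0,1.]])
    u,v=np.meshgrid(np.arange(w),np.arange(h))
    p=cv2.undistortPoints(np.stack([u,v],-1).reshape(-1,1,2).astype(float),K,np.array(im['dist_coeffs'],float)).reshape(h,w,2)
    z=im['range_z'].astype(float)
    P=np.stack([p[...,0]*z,-p[...,1]*z,-z],-1)
    T=np.array(im['T']); W=P@T[:3,:3].T+T[:3,3]
    W[z<=0]=np.nan
    return W
def at(W,c,r=2):
    x,y=int(round(c[0])),int(round(c[1]))
    return np.nanmedian(W[max(0,y-r):y+r+1,max(0,x-r):x+r+1].reshape(-1,3),axis=0)
def save(im,n): cv2.imwrite('pics/'+n,im['pixels'][...,::-1])
E
python3 - <<'E'
from h import *
o=ctrl.get_obs(); print({k:np.round(v,3) for k,v in o.items()})
for n in('top','side'):
    im=viewer.get_image(n); save(im,n+'0.png'); W=pts(im); np.savez(f'{n}0.npz',W=W,p=im['pixels'])
    print(n,np.round(im['T'],3).tolist(),im['fx'])
    for k in ['dock','platform','tray','knob_a_grip','knob_b_grip','ring','bottle','bowl','jar','wrench','clamp']:
        for l in models.landmark_of(im,k)[:2]: print(k,round(l['conf'],2),np.round(l['location']),np.round(at(W,l['location'])))
E
```

```text
pics
{'t': np.float64(0.0), 'qpos': array([-1.203,  0.424,  1.631,  0.   ,  1.089, -0.019]), 'qvel': array([-0.   ,  0.001, -0.001,  0.   ,  0.   ,  0.001]), 'joint_torque': array([ 0.0000e+00, -5.4462e+01, -2.7366e+01,  6.5000e-02,  2.3000e-02,
       -0.0000e+00]), 'ee_pos': array([ 235.582, -578.254,  190.295]), 'orientation': array([-3.082, -0.604,  0.   ]), 'ft_force': array([ 0.243, -0.644, -0.416]), 'moment': array([0.012, 0.016, 0.012]), 'grasp_force': np.float64(0.0), 'width': np.float64(87.84)}
top [[0.006, 0.983, -0.181, 272.283], [-1.0, 0.01, 0.022, -31.523], [0.023, 0.181, 0.983, 1236.502], [0.0, 0.0, 0.0, 1.0]] 388.4642007716209
dock 0.86 [239. 146.] [598.  -6. 123.]
dock 0.72 [335. 166.] [ 566. -323.    2.]
platform 0.85 [200. 119.] [675. 109. 135.]
tray 0.78 [145. 262.] [251. 284.   7.]
tray 0.74 [276. 146.] [ 592. -117.  140.]
knob_a_grip 0.85 [205. 173.] [516.  92. 107.]
knob_a_grip 0.68 [290. 208.] [ 419. -166.   58.]
knob_b_grip 0.55 [158. 151.] [586. 241.  93.]
knob_b_grip 0.4 [205. 172.] [518.  92. 109.]
ring 0.93 [245. 200.] [452. -28.  -2.]
bottle 0.77 [264. 1
[... 173 characters left out ...]
  -6. 124.]
side [[-0.789, -0.422, 0.446, 979.844], [0.614, -0.535, 0.581, 597.406], [-0.006, 0.732, 0.681, 837.009], [0.0, 0.0, 0.0, 1.0]] 423.8447371015117
dock 0.67 [222. 246.] [687.  81. 135.]
platform 0.9 [233. 264.] [691. 126. 124.]
platform 0.68 [278. 213.] [445. -19.   1.]
tray 0.92 [275. 139.] [ 288. -225.   64.]
tray 0.76 [410. 245.] [265. 279.  14.]
knob_a_grip 0.62 [287. 224.] [522. 102. 110.]
knob_b_grip 0.3 [234. 264.] [689. 127. 123.]
ring 0.75 [276. 214.] [451. -19.   1.]
bottle 0.73 [166. 254.] [765. -57.  33.]
bowl 0.73 [182. 176.] [ 635. -175.  133.]
jar 0.75 [252. 186.] [ 438. -149.    8.]
wrench 0.63 [172. 211.] [ 673. -200.    8.]
clamp 0.89 [330. 271.] [484. 218.  21.]
```

```bash
python3 - <<'E'
import cv2
for n in('top','side'):
    i=cv2.imread(f'pics/{n}0.png'); cv2.imwrite(f'pics/{n}0b.png',cv2.resize(i[70:295,90:390] if n=='top' else i[90:330,110:430],(800,600),interpolation=cv2.INTER_CUBIC))
E
```

```text
(no output)
```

View pics/top0b.png

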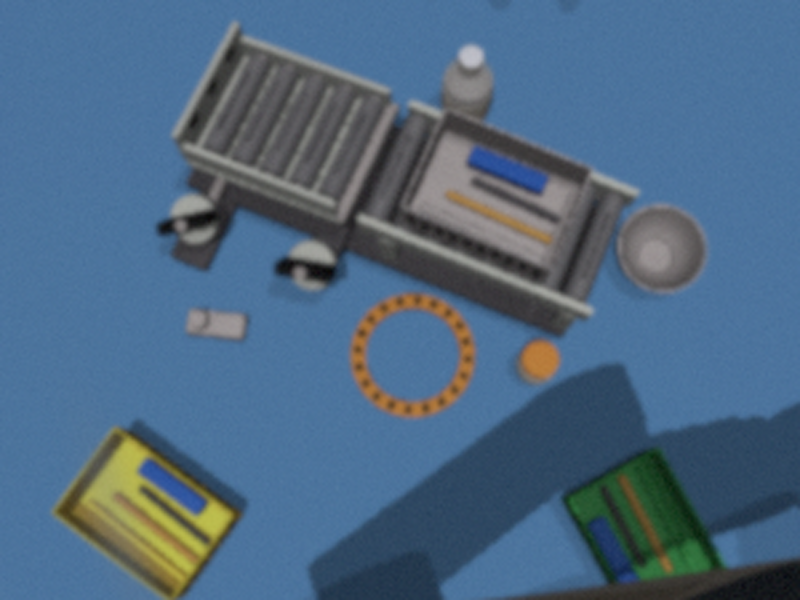

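View pics/side0b.png

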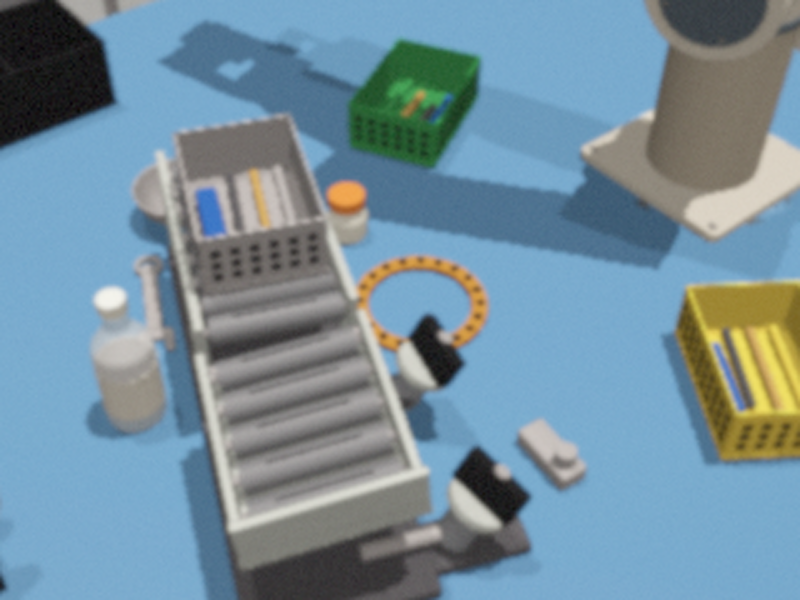

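The crooked platform is at crop top-left, with the knobs at full-image px ~(162,152) (b) and ~(205,170) (a). The steel tray sits on the lane at ~(277,141). The yellow and green trays are decoys, and the dock's yaw is about -19°.

```bash
cat >> h.py <<'E'
def clouds():
    L=[]
    for n in('top','side'):
        im=viewer.get_image(n); L.append((pts(im),im['pixels'].astype(int),im))
    return L
E
cat > a.py <<'E'
from h import *
for n in('top','side'):
    d=np.load(n+'0.npz'); W=d['W'];p=d['p'].astype(int)
    X=W.reshape(-1,3)
    m=(X[:,2]>185)&(X[:,2]<225)&(np.hypot(X[:,0]-610,X[:,1]+90)<140)
    print(n,'trayrim',m.sum(),cv2.minAreaRect(X[m][:,:2].astype(np.float32)),np.median(X[m],0))
    yaw=np.radians(-19.); 
    a=np.array([np.cos(yaw),np.sin(yaw)]);b=np.array([-np.sin(yaw),np.cos(yaw)])
    m=(X[:,2]>139.5)&(X[:,2]<150)&(np.hypot(X[:,0]-610,X[:,1]+60)<190)
    q=np.c_[X[m][:,:2]@a,X[m][:,:2]@b]
    h,e=np.histogram(q[:,0],bins=np.arange(500,760,6)); print(list(zip(e[:-1].astype(int),h)))
    # edges of rail line fits
    blk=(p.reshape(-1,3).max(1)<45)&(X[:,2]>60)&(X[:,2]<150)&(X[:,0]>450)&(X[:,0]<640)&(X[:,1]>30)&(X[:,1]<290)
    Q=X[blk]
    for c in([516,92],[580,225]):
        s=Q[np.hypot(Q[:,0]-c[0],Q[:,1]-c[1])<55]
        if len(s)>5:
            w=np.linalg.svd(s-s.mean(0))[2]; print('wing',len(s),s.mean(0).round(1),w[0].round(2),w[2].round(2))
E
python3 a.py
```

```text
top trayrim 486 ((589.950439453125, -112.59276580810547), (170.81092834472656, 122.90727996826172), 67.56342315673828) [ 603.83687152 -109.7064731   201.18968643]
[(np.int64(500), np.int64(0)), (np.int64(506), np.int64(0)), (np.int64(512), np.int64(22)), (np.int64(518), np.int64(72)), (np.int64(524), np.int64(84)), (np.int64(530), np.int64(82)), (np.int64(536), np.int64(35)), (np.int64(542), np.int64(12)), (np.int64(548), np.int64(45)), (np.int64(554), np.int64(56)), (np.int64(560), np.int64(80)), (np.int64(566), np.int64(91)), (np.int64(572), np.int64(106)), (np.int64(578), np.int64(82)), (np.int64(584), np.int64(67)), (np.int64(590), np.int64(71)), (np.int64(596), np.int64(75)), (np.int64(602), np.int64(60)), (np.int64(608), np.int64(62)), (np.int64(614), np.int64(61)), (np.int64(620), np.int64(66)), (np.int64(626), np.int64(32)), (np.int64(632), np.int64(36)), (np.int64(638), np.int64(34)), (np.int64(644), np.int64(46)), (np.int64(650), np.int64(56)), (np.int64(656), np.int64(25)), (np.int64(662), np.int64(16)), (np.int64(668), np.int64(15)), (np.int64(674), np.int64(16)), (np.int
[... 1435 characters left out ...]
4), np.int64(35)), (np.int64(650), np.int64(12)), (np.int64(656), np.int64(23)), (np.int64(662), np.int64(77)), (np.int64(668), np.int64(105)), (np.int64(674), np.int64(49)), (np.int64(680), np.int64(44)), (np.int64(686), np.int64(3)), (np.int64(692), np.int64(0)), (np.int64(698), np.int64(0)), (np.int64(704), np.int64(0)), (np.int64(710), np.int64(0)), (np.int64(716), np.int64(0)), (np.int64(722), np.int64(0)), (np.int64(728), np.int64(2)), (np.int64(734), np.int64(7)), (np.int64(740), np.int64(9)), (np.int64(746), np.int64(7)), (np.int64(752), np.int64(6))]
wing 217 [532.9 104.7  99. ] [ 0.17  0.98 -0.12] [ 0.88 -0.1   0.46]
wing 313 [588.6 242.5  89.8] [ 0.14 -0.95  0.29] [0.87 0.26 0.41]
```

```bash
cat > b.py <<'E'
from h import *
yaw=np.radians(-22.5); O=np.array([591,-111.])
a=np.array([np.cos(yaw),np.sin(yaw)]);b=np.array([-np.sin(yaw),np.cos(yaw)])
for n in('top','side'):
    d=np.load(n+'0.npz'); X=d['W'].reshape(-1,3); X=X[~np.isnan(X[:,0])]
    D=np.c_[(X[:,:2]-O)@a,(X[:,:2]-O)@b,X[:,2]]
    print(n)
    # max height map grid 10mm
    m=(abs(D[:,0])<100)&(D[:,1]>-160)&(D[:,1]<400)
    D=D[m]
    for y in range(-150,390,15):
        r=[]
        for x in range(-96,97,12):
            s=D[(abs(D[:,0]-x)<6)&(abs(D[:,1]-y)<7.5)]
            r.append('%4d'%np.median(s[:,2]) if len(s) else '   .')
        print('%4d'%y,*r)
E
python3 b.py
```

```text
top
-150    0   -1    0   -1    0    0   -1    0   -2   -3   -3    0    0   -1   44    0   -1
-135   -3    0  107  129  128  130  130  131  132  132  130  131  129  131  138  136    .
-120   -2    3   99  131  132  133  132  133  133  133  133  133  132  132  136  139    5
-105    0    2  114   17  129  129  126  126  126  126  125  127  126  128  133   12    0
 -90   -1    2  112  131  137  136  135  136  138  137  138  135  139  136  139  142    .
 -75    0    6  114  157  153  139  140  141  141  143  139  139  140  172    .    .    .
 -60   -1    5  117  151  148  149  141  150  140  150  140  140  140  171    .    .    .
 -45    0    5  113  159  152  148  141  148  140  149  142  158  157  175    .    .    .
 -30   -1    6  116  154  151  149  140  150  141  149  141  159  160  177    .    .    .
 -15   -1    7  117  153  152  150  140  148  139  149  143  161  160  177    .    .    .
   0    0    4  117  157  150  149  140  149  139  149  145  160  159  172    .    .    .
  15   -1   10  115  150  148  149  139  149  139  150  144  161  159  174    .    .    .
  30    0    6  
[... 4688 characters left out ...]
  139  138  136  136  134  134  132  132  130  129  127  135   13    1
 285    1   16  136  135  136  136  135  134  133  131  130  129  129  124  131   14    2
 300   14   16  118   18   20   69   19   19  118   20  116  116  115   99  106   12    1
 315   37   36  144  131  136  135  132  130   19  128  127   74   21   20   20   11    1
 330   17   18   27   18   19   19   18   17   17   17   18   17   18   17   18    4    1
 345   10   16  126  131  132  129  127  129  127  122  121  122  118  116  117   15    2
 360    1   15   16   16   16   16   17   16   16   16   16   17   17   17   17    4    0
 375    2    1    1    1    1    1    2    2    2    1    2    1    1    1    0    0    0
```

```bash
cat >> h.py <<'E'
yaw=np.radians(-22.5); O=np.array([591,-111.])
a=np.array([np.cos(yaw),np.sin(yaw),0]);b=np.array([-np.sin(yaw),np.cos(yaw),0]);zz=np.array([0,0,1.])
c28,s28=np.cos(np.radians(28)),np.sin(np.radians(28))
e1=c28*a+s28*zz; ax=c28*zz-s28*a
def loc(X): 
    Y=X-np.array([O[0],O[1],0]); return np.c_[Y@a,Y@b,Y[:,2]]
def knobs(W,p):
    X=W.reshape(-1,3); k=p.reshape(-1,3).max(1)<50; D=loc(X)
    for nm,y0 in(('a',164),('b',314)):
        m=k&(D[:,2]>60)&(D[:,2]<135)&(abs(D[:,1]-y0)<45)&(D[:,0]>-190)&(D[:,0]<-95)
        if m.sum()<15: print(nm,'few',m.sum()); continue
        Q=X[m]; q=np.c_[Q@e1,Q@b,Q@ax]; q=q[q[:,2]>np.percentile(q[:,2],50)]  # top face portion
        (cx,cy),(w,h),an=cv2.minAreaRect(q[:,:2].astype(np.float32))
        if w<h: an+=90
        C=cx*e1+cy*b+(np.percentile(q[:,2],90)-13)*ax
        print('knob',nm,m.sum(),'grip',C.round(1),'loc',loc(C[None])[0].round(1),'wing ang from e1(dock x) deg',round(an%180,1),'size',round(w),round(h))
def level(W,dz=0):
    D=loc(W.reshape(-1,3)); D=D[(abs(D[:,0])<58)&(D[:,1]>150)&(D[:,1]<328)&(D[:,2]>112)&(D[:,2]<160)]
    # robust upper-envelope plane on roller tops: per 5mm y strip, x-slope; then peaks
    keep=np.ones(len(D),bool)
    for i in range(12):
        A=np.c_[D[:,:2]-[0,239],np.ones(len(D))]; s=np.linalg.lstsq(A[keep],D[keep,2],rcond=None)[0]; r=D[:,2]-A@s
        keep=(r>-1.0*(i<11)-0.0)&(r<6) if i<6 else (r>np.percentile(r,65))&(r<6)
    return s.round(4), keep.sum()
def state():
    for W,p,im in clouds():
        knobs(W,p); s,n=level(W); print('slope x,y (rad), z0',s,n,'-> da',round(s[0]/.045,2),'db',round(-s[1]/.045,2))
E
python3 -c "
from h import *
state()"
```

```text
knob a 75 grip [524.9  95.9  99.6] loc [-140.3  165.9   99.6] wing ang from e1(dock x) deg 104.9 size 12 56
knob b 62 grip [581.2 233.9  89.5] loc [-141.1  314.9   89.5] wing ang from e1(dock x) deg 125.5 size 11 57
slope x,y (rad), z0 [-9.210000e-02 -6.100000e-02  1.354695e+02] 617 -> da -2.05 db 1.36
knob a 226 grip [532.6 103.4  99.9] loc [-136.   175.7   99.9] wing ang from e1(dock x) deg 104.2 size 8 58
knob b 328 grip [587.5 241.8  90. ] loc [-138.2  324.6   90. ] wing ang from e1(dock x) deg 123.3 size 9 56
slope x,y (rad), z0 [-9.220000e-02 -5.670000e-02  1.378911e+02] 1163 -> da -2.05 db 1.26
```

Call:
play_rows([
  [13,32.6,0],
  [13,32.6,0],
  [13,32.6,0],
  [13,32.6,0],
  [13,32.6,0],
  [13,32.6,0],
  [13,32.6,0],
  [13,32.6,0],
], yaw=[5,5,5,5,5,5,5,5], gripper=1)

```text
t: 1.97
ee_pos: [340.1, -316.5, 191.3]
orientation: [2.687, 1.627, 0.0]
ft_force: [0.5, 0.1, 0.8]
width: 37.9
grasp_force: 0.0
```

Call:
play_rows([
  [13,32.6,0],
  [13,32.6,0],
  [13,32.6,0],
  [13,32.6,0],
  [13,32.6,0],
  [13,32.6,0],
  [13,32.6,0],
  [13,32.6,0],
], yaw=[5,5,5,5,5,5,5,5])

```text
t: 2.63
ee_pos: [444.3, -55.5, 191.4]
orientation: [1.968, 2.448, 0.001]
ft_force: [-0.3, 0.2, 0.3]
width: 0.5
grasp_force: 0.0
```

Call:
play_rows([
  [13,32.6,0],
  [13,32.6,0],
  [13,32.6,0],
  [13,32.6,0],
  [13,32.6,0],
  [13,32.6,0],
  [13,32.6,0],
  [13,32.6,0],
], yaw=[6.9,6.9,6.9,6.9,6.9,6.9,6.9,6.9])

```text
t: 3.3
ee_pos: [548.2, 205.5, 191.2]
orientation: [0.607, 3.082, 0.0]
ft_force: [0.5, -0.3, 0.4]
width: 0.6
grasp_force: 0.0
```

Call:
play_rows([
  [0,0,-25],
  [0,0,-25],
  [0,0,-25],
  [0,0,-22],
  [0,0,0],
], yaw=[0,0,0,0,0])

```text
t: 3.72
ee_pos: [544.8, 202.7, 90.0]
orientation: [-0.615, -3.074, 0.006]
ft_force: [-0.3, 0.4, -0.4]
width: 0.6
grasp_force: 0.0
```

Call:
play_rows([
  [6.6,1.6,0],
  [6.6,1.6,0],
  [4.3,-1.8,0],
  [4.3,-1.8,0],
  [4.3,-1.8,0],
  [5.9,1.2,0],
  [5.9,1.2,0],
  [5.9,1.2,0],
], yaw=[0,0,0,0,0,0,0,0])

```text
t: 4.38
ee_pos: [592.4, 205.0, 94.4]
orientation: [0.617, 3.08, 0.0]
ft_force: [-0.3, 0.0, -0.2]
width: 0.4
grasp_force: 0.0
```

```bash
python3 -c "
from h import *
state()"
```

```text
knob a 131 grip [523.4  97.2  98.1] loc [-142.2  166.5   98.1] wing ang from e1(dock x) deg 104.3 size 14 60
b few 0
slope x,y (rad), z0 [-9.130000e-02 -4.690000e-02  1.355344e+02] 595 -> da -2.03 db 1.04
a few 12
knob b 337 grip [586.9 241.5  90. ] loc [-138.7  324.1   90. ] wing ang from e1(dock x) deg 122.8 size 9 57
slope x,y (rad), z0 [-8.960000e-02 -5.500000e-02  1.378218e+02] 1162 -> da -1.99 db 1.22
```

```bash
python3 - <<'E'
from h import *
t=viewer.get_image('top')['pixels'];s=viewer.get_image('side')['pixels']
A=cv2.resize(t[110:220,110:260],(800,587),interpolation=cv2.INTER_CUBIC)[:, :400+200]
c=np.hstack([cv2.resize(t[120:210,120:240],(400,300)),cv2.resize(s[200:320,250:410],(400,300))])
cv2.imwrite('pics/c1.png',c[...,::-1])
E
```

```text
(no output)
```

View pics/c1.png

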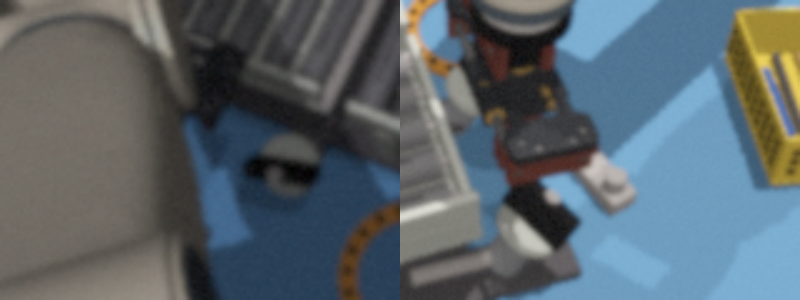

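```bash
python3 - <<'E'
from h import *
im=viewer.get_image('side');W=pts(im)
T=np.array(im['T']);Ti=np.linalg.inv(T)
K=np.array([[im['fx'],0,im['cx']],[0,im['fy'],im['cy']],[0,0,1.]])
o=ctrl.get_obs();print(o['ee_pos'],o['ft_force'],o['moment'])
p=[o['ee_pos'],[581,234,90],[587,241,90]]
for q in p:
    c=Ti[:3,:3]@np.array(q,float)+Ti[:3,3]; print(cv2.projectPoints(np.array([[c[0],-c[1],-c[2]]]),np.zeros(3),np.zeros(3),K,np.array(im['dist_coeffs'],float))[0].ravel(),-c[2])
for m in models.landmark_of(im,'knob_b_grip')[:2]: print(m, at(W,m['location']))
P=im['pixels'].astype(int).max(2)
D=loc(W.reshape(-1,3)).reshape(W.shape)
for r in range(256,308,4):
    print(r,' '.join('%d,%d,%d%s'%(*D[r,c],'*' if P[r,c]<50 else '') if np.isfinite(D[r,c,0]) else '-' for c in range(284,326,5)))
E
```

```text
[591.26449065 204.97615378  93.84574068] [0.24789605 0.60938141 0.82987591] [ 0.08376965 -0.15505623  0.03557564]
[293.10855628 272.35834326] 907.2955539180343
[305.73536539 279.85722981] 897.6418289031374
[305.87491001 283.51208173] 890.8980160998801
{'location': [305.5, 283.9], 'conf': 0.8} [588.41449999 242.65973285  91.36541315]
256 -140,175,2 -109,289,150 -89,366,249 -98,368,249 -106,371,249 -114,374,251 -123,375,248 -132,377,248 -140,379,248
260 -137,186,0 -109,291,139 -87,373,248 -94,377,250 -103,378,248 -112,380,247 -120,382,247* -131,381,242* -140,382,240
264 -133,197,0 -108,295,130 -86,376,240 -93,381,244* -103,381,241 -113,379,235 -123,378,230 -136,373,219 -145,375,218
268 -130,208,-1 -141,212,0 -88,373,224 -97,374,222 -107,374,218 -117,374,215 -127,373,210 -137,374,207 -215,249,20
272 -126,220,0 -137,225,1 -89,372,211 -98,373,209 -140,303,103 -184,236,0 -195,240,0 -207,243,0 -214,255,13
276 -122,231,0 -134,235,0 -120,299,90 -128,307,98* -136,314,105* -147,314,100 -191,250,0 -202,255,1 -215,256,-1
280 -118,244,2 -130,246,1 -118,305,84* -127,312,90* -135,319,98* -144,323,99 -156,323,95 -199,264,0 -210,267,0
284 -115,255,2 -108,303,72 -117,309,76 -125,316,83* -135,321,86* -143,328,92* -151,335,99* -165,330,87 -205,279,1
288 -112,263,0 -104,315,75 -113,319,78 -124,321,76 -133,327,80* -141,333,86* -150,339,91* -158,345,95* -201,289,0
292 -109,274,0 -119,278,1 -109,331,82 -121,329,74 -131,333,75 -141,337,77* -148,345,85* -157,349,88 -197,300,2
296 -105,284,0 -103,320,53 -108,336,74 -118,339,74 -130,338,68 -139,343,71 -147,349,77* -182,307,2 -193,310,1
300 -94,315,35 -102,324,44 -111,332,52 -116,345,69 -126,347,69 -139,346,61 -164,320,12 -174,323,13 -189,319,1
304 -91,324,32 -101,329,36 -110,335,41 -121,336,39 -138,325,14 -149,327,14 -160,330,14 -170,334,15 -185,330,2
```

Call:
play_rows([
  [2.8,4.2,0],
  [2.8,4.2,0],
  [2.8,4.2,0],
  [0,0,0],
], yaw=[0,0,0,0])

```text
t: 5.02
ee_pos: [600.8, 218.7, 94.3]
orientation: [0.616, 3.08, 0.001]
ft_force: [1.1, -0.1, 0.4]
width: 0.2
grasp_force: 0.0
```

```bash
python3 -c "
from h import *
state()"
```

```text
knob a 130 grip [523.3  97.1  97.8] loc [-142.2  166.4   97.8] wing ang from e1(dock x) deg 105.3 size 14 60
b few 12
slope x,y (rad), z0 [-9.440000e-02 -5.090000e-02  1.354591e+02] 615 -> da -2.1 db 1.13
knob a 15 grip [532.1  82.1  98. ] loc [-128.3  155.8   98. ] wing ang from e1(dock x) deg 93.4 size 2 15
knob b 243 grip [586.9 250.   88.2] loc [-142.   331.9   88.2] wing ang from e1(dock x) deg 125.9 size 7 40
slope x,y (rad), z0 [-9.130000e-02 -5.590000e-02  1.378789e+02] 1160 -> da -2.03 db 1.24
```

```bash
python3 - <<'E'
from h import *
s=viewer.get_image('side')['pixels']
cv2.imwrite('pics/c2.png',cv2.resize(s[235:315,255:360],(788,600),interpolation=cv2.INTER_CUBIC)[...,::-1])
E
```

```text
(no output)
```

View pics/c2.png

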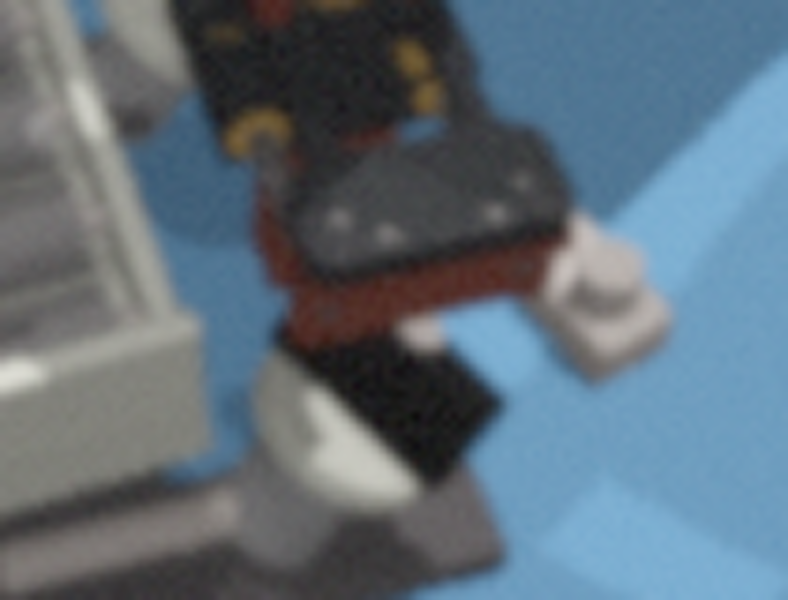

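The finger slipped past the wing tip: the knob's centre is really about 5 mm further +y. I'll back out around the tip and push closer in.

Call:
play_rows([
  [-5.5,-11.8,0],
  [-5.4,-11.8,0],
  [-11.3,5,0],
  [-11.3,5,0],
  [-11.2,5.1,0],
  [4.2,3.6,0],
  [4.3,3.7,0],
  [0,0,0],
], yaw=[0,0,0,0,0,0,0,0])

```text
t: 5.83
ee_pos: [565.3, 217.8, 94.6]
orientation: [0.615, 3.079, 0.002]
ft_force: [0.4, 0.4, 0.7]
width: 0.6
grasp_force: 0.0
```

Call:
play_rows([
  [3.9,-2,0],
  [3.9,-2,0],
  [3.8,-1.9,0],
  [4.9,0.1,0],
  [4.9,0.1,0],
  [0,0,0],
], yaw=[0,0,0,0,0,0])

```text
t: 6.33
ee_pos: [586.5, 210.6, 94.1]
orientation: [0.617, 3.079, 0.001]
ft_force: [-0.6, -0.2, -0.3]
width: 0.8
grasp_force: 0.0
```

```bash
python3 -c "
from h import *
state()"
```

```text
knob a 136 grip [523.3  97.1  98.7] loc [-142.2  166.3   98.7] wing ang from e1(dock x) deg 105.3 size 14 61
b few 0
slope x,y (rad), z0 [-8.550000e-02 -5.200000e-02  1.353881e+02] 608 -> da -1.9 db 1.16
knob a 67 grip [524.9  82.5 102. ] loc [-135.2  153.4  102. ] wing ang from e1(dock x) deg 100.3 size 12 19
knob b 325 grip [587.  241.1  89.7] loc [-138.4  323.7   89.7] wing ang from e1(dock x) deg 127.2 size 10 57
slope x,y (rad), z0 [-9.230000e-02 -5.580000e-02  1.378582e+02] 1160 -> da -2.05 db 1.24
```

```bash
python3 - <<'E'
from h import *
for n in('top','side'):
    d=np.load(n+'0.npz'); W=d['W'];p=d['p'].astype(int).max(2); D=loc(W.reshape(-1,3)).reshape(W.shape)
    m=(abs(D[...,0]+140)<40)&(abs(D[...,1]-318)<40)&(D[...,2]>50)
    r,c=np.where(m); print(n,r.min(),r.max(),c.min(),c.max())
    for R in range(r.min(),r.max()+1,2 if n=='top' else 4):
        print(R,' '.join('%d,%d,%d%s'%(*D[R,C],'*' if p[R,C]<50 else '') if m[R,C] else '-' for C in range(c.min(),c.max()+1,3 if n=='top' else 4)))
E
```

```text
top 143 160 148 171
143 - - - - -110,332,75 -106,323,76 - -
145 - - - - -116,329,76 -113,319,79 -108,312,76 -
147 - - - -124,337,70 -121,327,74 -117,319,70 -114,309,76 -111,300,77
149 - - -132,346,61 -129,335,67 -126,326,68 -122,317,69 -122,302,89 -118,294,87*
151 - - -138,343,61 -138,327,84 -137,312,102 -134,303,104* -130,295,103* -124,291,88*
153 - -152,338,93 -148,331,90* -147,318,103 -142,311,99 -139,301,102* -136,292,105* -130,288,90
155 -160,347,84 -158,336,92* -154,328,90* -151,318,94 -148,308,99 -144,300,99 -135,302,62 -132,293,63
157 - -163,334,89 -160,324,93 -151,327,58 -148,317,60 -144,310,56 -140,300,59 -137,292,58
159 - - - - -152,318,50 -150,307,57 -146,298,57 -
side 268 302 289 322
268 - - - -136,294,106 - - - - -
272 - - -126,299,103 -132,306,109* -142,305,104 - - - -
276 - -118,298,89 -124,305,97* -130,311,103* -138,314,103* -147,315,102 - - -
280 - -116,304,85* -124,308,86* -130,314,93* -137,318,95* -144,323,99 -152,326,100 - -
284 -107,305,74 -115,309,77 -122,313,80* -129,318,85* -136,323,88* -142,329,94* -150,333,97* -158,334,95 -
288 -104,315,75 -111,320,79 -121,319,74 -128,322,75 -134,329,83* -141,334,88* -148,338,91* -154,344,96* -163,344,93
292 - -108,329,79 -117,330,76 -127,327,69 -134,332,73 -141,337,77* -147,343,83* -154,347,86* -
296 - -106,334,72 -113,339,77 -123,337,70 -132,338,68 -140,341,69 -146,347,75* - -
300 - -109,331,52 -115,336,57 -120,346,70 -129,348,68 -138,348,65 - - -
```

```bash
python3 - <<'E'
from h import *
im=viewer.get_image('side');W=pts(im);D=loc(W.reshape(-1,3)).reshape(W.shape)
p=im['pixels'].astype(int).max(2)
for R in range(248,304,3):
    print(R,' '.join('%d,%d,%d%s'%(*D[R,C],'*' if p[R,C]<50 else '') if D[R,C,0]==D[R,C,0] else '-' for C in range(281,325,4)))
print(ctrl.get_obs()['qpos'].round(3))
cv2.imwrite('pics/c3.png',cv2.resize(im['pixels'][150:320,230:430],(800,600),interpolation=cv2.INTER_CUBIC)[...,::-1])
E
```

```text
248 -140,150,3 -151,150,0 -96,321,216 -101,329,224 -112,321,211 -107,351,248* -113,355,251 -121,354,247 -128,358,249 -133,362,252 -141,361,249
251 -138,158,1 -148,159,0 -157,165,3 -99,334,222 - -104,359,250* -111,361,249 -118,363,249 -125,364,248 -132,367,250 -139,367,248
254 -136,165,-1 -144,170,2 -154,172,0 -115,295,161 -96,362,248* -102,365,249 -109,367,249 -116,369,250 -123,371,249 -130,372,248 -136,374,249
257 -132,176,2 -141,180,3 -152,179,-1 -117,292,147 -94,368,247 -100,372,250 -107,372,248 -114,374,247 -120,377,249 -127,379,250 -134,381,250
260 -129,185,2 -139,188,2 -149,189,0 -117,292,138 -99,357,224 -98,377,248 -105,379,248 -111,381,249 -118,384,251 -125,384,248 -133,384,244*
263 -127,192,0 -136,196,1 -145,201,4 -116,298,135 -94,371,233 -97,381,246 -103,383,246 -111,383,242* -119,383,241* -127,382,236 -135,382,234
266 -124,202,1 -134,204,0 -143,206,0 -151,211,3 -94,371,225 -96,383,240 -105,381,234 -113,381,232 -123,375,221 -131,375,218 -139,376,216
269 -121,212,3 -130,213,1 -140,216,2 -149,219,2 -94,372,218 -100,377,223 -108,375,217 -116,375,214 -124,376,213 -132,375,207 -
[... 839 characters left out ...]
12,270,1 -103,319,73 -109,325,79 -118,325,76 -128,325,72 -135,330,76* -141,335,82* -147,341,88* -153,347,93* -162,347,90
293 -74,350,118 -110,278,1 -106,311,50 -107,332,79 -116,332,76 -125,332,72 -133,335,73 -141,338,75* -147,344,81* -153,349,86 -189,301,2
296 -99,282,0 -107,286,1 -104,317,49 -106,334,72 -114,338,75 -123,338,71 -132,339,68 -140,341,69 -146,347,75* -173,315,17 -186,309,3
299 -93,299,14 -97,313,33 -102,323,46 -109,330,54 -112,343,72 -120,346,73 -129,347,70 -139,345,63 -145,351,70 -170,322,17 -184,314,-1
302 -85,321,39 -94,321,35 -101,328,42 -108,333,47 -117,334,45 -126,335,42 -129,348,62 -150,324,16 -159,325,14 -168,328,14 -180,323,2
[ 0.326  0.538  1.699  0.     0.905 -0.849]
```

View pics/c3.png

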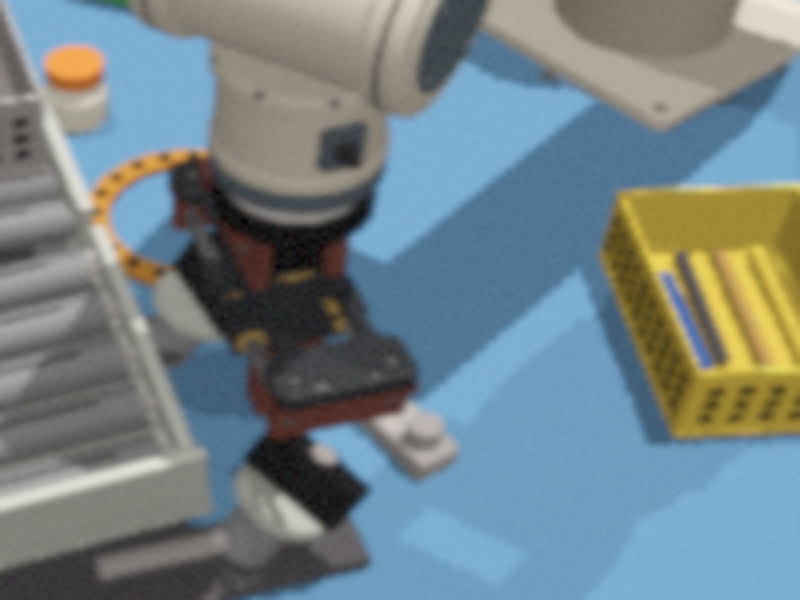

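Call:
play_rows([
  [-5,0,10],
  [-5,0,30],
  [-10,-10,20],
  [-10,-10,0],
  [-10,-10,0],
  [0,0,0],
  [0,0,0],
], yaw=[0,0,-7,-7,-7,-7,-7])

```text
t: 7.07
ee_pos: [544.2, 180.3, 155.2]
orientation: [1.523, 2.747, 0.001]
ft_force: [-0.9, 0.8, 0.2]
width: 0.5
grasp_force: 0.0
```

Call:
play_rows([
  [0,0,0],
  [0,0,0],
  [0,0,0],
  [0,0,0],
  [0,0,0],
  [0,0,0],
  [0,0,0],
  [0,0,0],
], yaw=[-7,-7,-7,-7,-7,-7,-7,-6])

```text
t: 7.73
ee_pos: [544.7, 180.8, 154.9]
orientation: [2.619, 1.735, 0.0]
ft_force: [0.5, 0.1, 0.1]
width: 0.2
grasp_force: 0.0
```

```bash
python3 - <<'E'
from h import *
im=viewer.get_image('side');W=pts(im);o=ctrl.get_obs();e=o['ee_pos'];print(e,o['width'])
print('tcp loc',loc(e[None]).round())
X=W.reshape(-1,3);m=(np.hypot(X[:,0]-e[0],X[:,1]-e[1])<45)&(X[:,2]>e[2]-40)&(X[:,2]<e[2]+75)
D=loc(X[m]);
for z in range(int(e[2])-40,int(e[2])+75,8):
    s=D[abs(D[:,2]-z)<4]
    if len(s): print(z,len(s),s.min(0).round(),s.max(0).round())
cv2.imwrite('pics/c4.png',cv2.resize(im['pixels'][150:320,230:430],(800,600),interpolation=cv2.INTER_CUBIC)[...,::-1])
E
```

```text
[544.7209127  180.80441395 154.8737462 ] 0.6362912544064698
tcp loc [[-154.  252.  155.]]
186 7 [-162.  242.  187.] [-146.  264.  190.]
194 33 [-162.  243.  190.] [-144.  266.  197.]
202 31 [-163.  242.  199.] [-144.  266.  206.]
210 33 [-162.  246.  206.] [-144.  266.  214.]
218 32 [-164.  248.  214.] [-143.  266.  222.]
226 36 [-165.  243.  222.] [-142.  265.  229.]
```

View pics/c4.png

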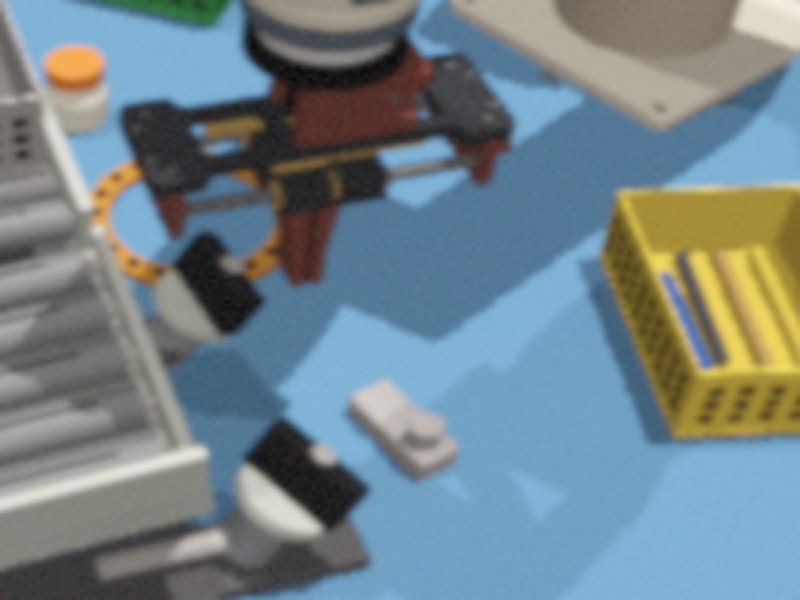

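The real fingertips sit about 32 mm above the reported TCP: the depth image shows tips at z≈187 with the TCP reading 155. That explains why nothing was touched, so I'll use reported z = true z − 32.

Call:
play_rows([
  [4.5,14.9,0],
  [4.6,14.8,0],
  [0,0,0],
  [0,0,0],
  [0,0,0],
  [0,0,0],
  [0,0,0],
], yaw=[7,7,7,7,7,7,7])

```text
t: 8.37
ee_pos: [553.8, 210.5, 154.7]
orientation: [1.644, 2.677, 0.0]
ft_force: [1.0, 0.1, 0.1]
width: 0.7
grasp_force: 0.0
```

Call:
play_rows([
  [0,0,0],
  [0,0,0],
  [0,0,-15],
  [0,0,-15],
  [0,0,-15],
  [0,0,-15],
  [0,0,-16],
  [0,0,-16],
], yaw=[7,7,7,7,7,6,0,0])

```text
t: 9.03
ee_pos: [554.1, 210.6, 62.1]
orientation: [0.611, 3.081, 0.0]
ft_force: [0.5, -0.4, 0.6]
width: 0.5
grasp_force: 0.0
```

Call:
play_rows([
  [0,0,0],
  [5.9,2.4,0],
  [5.9,2.5,0],
  [4,-1.8,0],
  [4,-1.8,0],
  [3.8,-1.8,0],
  [0,0,0],
], yaw=[0,0,0,0,0,0,0])

```text
t: 9.62
ee_pos: [579.4, 209.8, 63.2]
orientation: [0.616, 3.079, 0.001]
ft_force: [-1.2, -1.1, 0.5]
width: 0.4
grasp_force: 0.7
```

Call:
play_rows([
  [4,0.4,0],
  [4,0.4,0],
  [4,0.4,0],
  [3.8,0.4,0],
  [0,0,0],
], yaw=[0,0,0,0,0])

```text
t: 10.03
ee_pos: [595.0, 211.8, 62.2]
orientation: [0.617, 3.079, 0.001]
ft_force: [0.0, -0.5, 0.1]
width: 0.4
grasp_force: 0.4
```

```bash
python3 -c "
from h import *
state()"
```

```text
knob a 131 grip [523.9  97.3  94.6] loc [-141.7  166.8   94.6] wing ang from e1(dock x) deg 103.9 size 14 60
b few 0
slope x,y (rad), z0 [-8.650000e-02 -8.000000e-03  1.352556e+02] 584 -> da -1.92 db 0.18
a few 11
knob b 133 grip [582.5 248.4  82. ] loc [-145.4  328.8   82. ] wing ang from e1(dock x) deg 176.9 size 4 37
slope x,y (rad), z0 [-9.220000e-02 -1.440000e-02  1.374605e+02] 1130 -> da -2.05 db 0.32
```

Call:
play_rows([
  [1.3,1.9,0],
  [1.3,1.9,0],
  [0,0,0],
], yaw=[0,0,0])

```text
t: 10.38
ee_pos: [597.0, 215.5, 62.5]
orientation: [0.616, 3.079, 0.001]
ft_force: [0.9, -3.3, 2.1]
width: 0.4
grasp_force: 1.5
```

```bash
cat >> h.py <<'E'
def rollerlev(W,ys,x=56,zr=(110,165)):
    # per-roller ridge: peak height at each roller -> plane
    D=loc(W.reshape(-1,3)); D=D[(abs(D[:,0])<x)&(D[:,2]>zr[0])&(D[:,2]<zr[1])]
    return D
def tableplane(W):
    D=loc(W.reshape(-1,3)); m=(abs(D[:,2])<8)&(abs(D[:,0])<300)&(abs(D[:,1]-100)<350); D=D[m]
    for i in range(3):
        s=np.linalg.lstsq(np.c_[D[:,:2],np.ones(len(D))],D[:,2],rcond=None)[0]; r=D[:,2]-np.c_[D[:,:2],np.ones(len(D))]@s; D=D[abs(r)<4]
    return s.round(4)
E
python3 -c "
from h import *
state()
for W,p,im in clouds():
    print('table',tableplane(W))
    D=loc(W.reshape(-1,3))
    # lane roller at y~120 x slope
    m=(abs(D[:,0])<58)&(abs(D[:,1]-120)<6)&(D[:,2]>128)&(D[:,2]<142); print('lane xslope',np.polyfit(D[m,0],D[m,2],1).round(4))
    # y profile of platform, detrended for x
    m=(abs(D[:,0])<56)&(D[:,1]>150)&(D[:,1]<330)&(D[:,2]>112)&(D[:,2]<155); P=D[m]; z=P[:,2]+.09*P[:,0]
    print([(y,int(((abs(P[:,1]-y)<2)).sum()),round(float(np.percentile(z[abs(P[:,1]-y)<2],60)),1)) for y in range(152,330,4) if (abs(P[:,1]-y)<2).sum()>4])
"
```

```text
knob a 133 grip [524.1  97.8  93.7] loc [-141.7  167.3   93.7] wing ang from e1(dock x) deg 101.4 size 14 61
b few 0
slope x,y (rad), z0 [-1.004000e-01 -4.700000e-03  1.354011e+02] 583 -> da -2.23 db 0.1
a few 13
knob b 73 grip [585.6 245.9  72.6] loc [-141.5  327.6   72.6] wing ang from e1(dock x) deg 4.4 size 39 3
slope x,y (rad), z0 [-8.980000e-02 -6.800000e-03  1.373234e+02] 1126 -> da -2.0 db 0.15
table [ 1.0000e-04 -5.0000e-04 -1.2066e+00]
lane xslope [1.240000e-02 1.334084e+02]
[(152, 11, 112.6), (156, 48, 125.3), (160, 61, 130.8), (164, 47, 134.6), (168, 48, 135.2), (172, 42, 135.7), (176, 42, 134.0), (180, 41, 131.7), (184, 10, 127.3), (192, 41, 125.1), (196, 57, 130.9), (200, 51, 134.1), (204, 52, 135.5), (208, 41, 134.7), (212, 34, 133.4), (216, 25, 129.1), (224, 10, 126.0), (228, 71, 128.5), (232, 49, 133.0), (236, 53, 134.7), (240, 49, 136.2), (244, 41, 134.4), (248, 38, 132.8), (252, 20, 130.0), (260, 10, 123.9), (264, 66, 127.2), (268, 60, 131.6), (272, 45, 133.7), (276, 51, 134.7), (280, 42, 134.5), (284, 34, 133.3), (288, 26, 129.6), (300, 66, 125.0), (304, 60, 130.7), (308, 46, 133.2), (312, 40, 133.8), (316, 34, 134.3), (320, 32, 133.3), (324, 17, 130.4), (328, 5, 125.7)]
table [ 1.2000e-03 -9.0000e-04  1.5735e+00]
lane xslope [3.300000e-03 1.362249e+02]
[(164, 23, 135.8), (168, 51, 137.8), (172, 69, 138.3), (176, 92, 137.8), (180, 115, 135.7), (184, 231, 129.8), (188, 49, 126.3), (200, 29, 135.8), (204, 59, 136.8), (208, 73, 137.9), (212, 100, 137.1), (216, 121, 134.8), (220, 232, 129.8), (224, 61, 126.5), (236, 36, 134.8), (240, 63, 137.3), (244, 72, 137.6), (248, 111, 136.9), (252, 136, 134.8), (256, 243, 129.6), (260, 54, 126.3), (268, 7, 132.2), (272, 39, 134.7), (276, 71, 136.5), (280, 85, 137.3), (284, 114, 136.6), (288, 141, 134.5), (292, 254, 128.9), (296, 52, 126.3), (304, 6, 131.9), (308, 52, 134.5), (312, 73, 136.3), (316, 104, 136.9), (320, 79, 136.8)]
```

Call:
play_rows([
  [1,1.7,0],
  [1,1.8,0],
  [0,0,0],
], yaw=[0,0,0])

```text
t: 10.83
ee_pos: [598.5, 218.6, 62.3]
orientation: [0.616, 3.08, -0.001]
ft_force: [-0.8, -2.6, 2.8]
width: 0.3
grasp_force: 2.0
```

```bash
cat >> h.py <<'E'
from scipy.optimize import least_squares
def fitlev(W,yc0):
    D=loc(W.reshape(-1,3)); D=D[(abs(D[:,0])<56)&(D[:,1]>150)&(D[:,1]<332)&(D[:,2]>112)&(D[:,2]<155)]
    k=np.arange(-2,3)*36.2; best=None
    def res(q,D,full=False):
        c,sx,sy,yc,R=q; t=D[:,1]-yc; d=t-k[np.argmin(abs(t[:,None]-k),1)]
        return D[:,2]-(c+sx*D[:,0]+sy*t-d*d/(2*R)), d
    q=np.array([136,-.05,0,yc0,15.])
    for i in range(4):
        d=res(q,D)[1]; m=abs(d)<8
        if i: m&=abs(res(q,D)[0])<3
        q=least_squares(lambda p:res(p,D[m])[0],q,loss='soft_l1').x
    return q,m.sum()
def st():
    for (W,p,im),y in zip(clouds(),(240.5,244)):
        q,n=fitlev(W,y); t=tableplane(W); print(q.round(4),n,'table',t,'da',round((q[1]-t[0])/.045,3),'db',round(-(q[2]-t[1])/.045,3)); knobs(W,p)
E
python3 -c "
from h import *
st()
d=np.load('side0.npz');print(fitlev(d['W'],244)); d=np.load('top0.npz');print(fitlev(d['W'],240))"
```

```text
[ 1.349138e+02 -9.270000e-02  1.800000e-03  2.407430e+02  1.312410e+01] 747 table [ 0.0000e+00 -6.0000e-04 -1.2315e+00] da -2.06 db -0.054
knob a 129 grip [523.3  97.8  93.8] loc [-142.5  167.    93.8] wing ang from e1(dock x) deg 103.2 size 14 60
b few 2
[ 1.371990e+02 -9.060000e-02  7.000000e-04  2.438244e+02  1.413020e+01] 1463 table [ 1.3000e-03 -1.0000e-03  1.5617e+00] da -2.042 db -0.038
a few 13
b few 10
(array([ 1.37496145e+02, -9.17366147e-02, -5.49337905e-02,  2.45099280e+02,
        1.15483031e+01]), np.int64(1589))
(array([ 1.34979205e+02, -9.40889162e-02, -5.47528519e-02,  2.42502459e+02,
        1.12753706e+01]), np.int64(769))
```

Call:
play_rows([
  [-2.9,-7,0],
  [-2.8,-6.9,0],
  [0,0,35],
  [-24.3,-17.5,0],
  [-24.3,-17.5,0],
  [-24.3,-17.5,0],
  [-24.4,-17.6,0],
  [0,0,0],
], yaw=[0,0,0,0,0,0,0,0])

```text
t: 11.6
ee_pos: [488.9, 131.9, 96.0]
orientation: [-0.617, -3.074, 0.004]
ft_force: [-0.2, -0.3, -0.7]
width: 0.7
grasp_force: 0.0
```

Call:
play_rows([
  [0,0,-16],
  [0,0,-16],
  [0,0,0],
  [4.4,-3.7,0],
  [4.4,-3.7,0],
  [4.3,-3.8,0],
  [0,0,0],
], yaw=[0,0,0,0,0,0,0])

```text
t: 12.18
ee_pos: [507.7, 123.9, 65.7]
orientation: [-0.618, -3.077, -0.001]
ft_force: [-6.3, 3.5, 3.2]
width: 0.7
grasp_force: 3.5
```

Call:
play_rows([
  [3.9,1.7,0],
  [3.9,1.7,0],
  [3.9,1.8,0],
  [4.5,-0.3,0],
  [4.5,-0.4,0],
  [4.6,-0.4,0],
  [0,0,0],
], yaw=[0,0,0,0,0,0,0])

```text
t: 12.77
ee_pos: [534.3, 127.9, 65.7]
orientation: [-0.617, -3.08, -0.001]
ft_force: [-2.7, 1.6, -0.3]
width: 1.0
grasp_force: 1.5
```

```bash
python3 -c "
from h import *
st()"
```

```text
[ 1.347831e+02 -4.810000e-02  5.700000e-03  2.413861e+02  1.223410e+01] 568 table [-1.0000e-04 -6.0000e-04 -1.1792e+00] da -1.066 db -0.14
a few 1
b few 0
[ 1.372731e+02 -3.970000e-02  1.100000e-03  2.439524e+02  1.290520e+01] 1440 table [ 1.2000e-03 -1.0000e-03  1.5908e+00] da -0.909 db -0.046
knob a 84 grip [547.  109.  103.1] loc [-124.9  186.4  103.1] wing ang from e1(dock x) deg 28.5 size 16 13
knob b 210 grip [586.8 243.4  91. ] loc [-139.5  325.8   91. ] wing ang from e1(dock x) deg 13.7 size 57 11
```

Call:
play_rows([
  [3.6,-2.3,0],
  [3.6,-2.3,0],
  [3.6,-2.3,0],
  [3.1,-4.5,0],
  [3.1,-4.6,0],
  [0,0,0],
], yaw=[0,0,0,0,0,0])

```text
t: 13.37
ee_pos: [552.0, 110.8, 65.4]
orientation: [0.617, 3.079, 0.0]
ft_force: [1.1, 0.9, 0.3]
width: 0.5
grasp_force: 0.6
```

```bash
python3 -c "
from h import *
st()"
```

```text
[ 1.346048e+02 -2.130000e-02  5.000000e-03  2.419264e+02  1.131210e+01] 390 table [-2.0000e-04 -6.0000e-04 -1.2026e+00] da -0.47 db -0.124
a few 0
b few 0
[ 1.372600e+02 -1.540000e-02  9.000000e-04  2.438845e+02  1.265080e+01] 1434 table [ 1.3000e-03 -9.0000e-04  1.5729e+00] da -0.372 db -0.041
a few 13
knob b 204 grip [586.7 243.2  91.1] loc [-139.5  325.6   91.1] wing ang from e1(dock x) deg 14.6 size 57 10
```

Call:
play_rows([
  [0.5,-3.8,0],
  [0.5,-3.7,0],
  [0,0,0],
], yaw=[0,0,0])

```text
t: 13.72
ee_pos: [552.0, 104.2, 65.4]
orientation: [0.617, 3.08, 0.001]
ft_force: [0.5, 4.4, 1.1]
width: 0.2
grasp_force: 1.9
```

```bash
python3 -c "
from h import *
st()"
```

```text
[ 1.348523e+02 -3.200000e-03  9.000000e-04  2.418270e+02  9.361300e+00] 359 table [ 1.0000e-04 -3.0000e-04 -1.1806e+00] da -0.074 db -0.027
a few 0
b few 0
[ 1.373055e+02 -5.200000e-03  1.300000e-03  2.438137e+02  1.167400e+01] 1432 table [ 1.3000e-03 -9.0000e-04  1.5559e+00] da -0.144 db -0.048
a few 14
knob b 208 grip [586.8 243.1  90.8] loc [-139.4  325.6   90.8] wing ang from e1(dock x) deg 12.7 size 54 11
```

Call:
play_rows([
  [0,-2.5,0],
  [0,0,0],
], yaw=[0,0])

```text
t: 13.98
ee_pos: [552.1, 101.9, 65.4]
orientation: [0.617, 3.08, 0.001]
ft_force: [0.6, 4.7, 2.1]
width: 0.5
grasp_force: 2.2
```

```bash
python3 -c "
from h import *
st()"
```

```text
[ 1.347902e+02 -8.600000e-03  3.300000e-03  2.413258e+02  1.424870e+01] 359 table [-1.0000e-04 -2.0000e-04 -1.2143e+00] da -0.189 db -0.079
a few 0
b few 0
[1.372485e+02 8.000000e-04 1.700000e-03 2.437734e+02 1.276690e+01] 1434 table [ 1.3000e-03 -9.0000e-04  1.5813e+00] da -0.01 db -0.058
knob a 23 grip [523.5 116.7  68.8] loc [-149.5  184.5   68.8] wing ang from e1(dock x) deg 167.5 size 4 10
knob b 207 grip [585.8 242.7  90.4] loc [-140.1  324.8   90.4] wing ang from e1(dock x) deg 13.8 size 57 12
```

Call:
play_rows([
  [2.3,5.6,0],
  [2.3,5.5,0],
  [0,0,35],
  [0,0,35],
  [0,0,35],
  [0,0,30],
  [-13.6,-32.8,0],
  [-13.6,-32.8,0],
], yaw=[0,0,0,0,0,0,-6.9,-6.9])

```text
t: 14.75
ee_pos: [530.5, 47.6, 202.1]
orientation: [0.984, 2.979, 0.001]
ft_force: [-0.2, -0.2, -0.2]
width: 0.3
grasp_force: 0.0
```

Call:
play_rows([
  [-13.6,-32.8,0],
  [-13.6,-32.8,0],
  [-13.6,-32.8,0],
  [-13.6,-32.8,0],
  [-13.6,-32.8,0],
  [-13.6,-32.8,0],
  [-13.4,-32.3,0],
  [0,0,0],
], yaw=[-6.9,-6.9,-6.9,-6.9,-6.9,-6.9,-6.9,-6.9], gripper=0.32)

```text
t: 15.42
ee_pos: [431.9, -186.0, 199.9]
orientation: [-2.263, -2.179, 0.004]
ft_force: [-0.9, 0.3, -0.5]
width: 50.8
grasp_force: 0.0
```

```bash
python3 - <<'E'
from h import *
st()
for W,p,im in clouds():
    X=W.reshape(-1,3); m=(X[:,2]>185)&(X[:,2]<225)&(np.hypot(X[:,0]-591,X[:,1]+111)<125); L=loc(X[m])
    print('tray',m.sum(),cv2.minAreaRect(L[:,:2].astype(np.float32)))
    D=loc(X); D=D[(abs(D[:,0])<56)]
    for y in range(84,140,4):
        s=D[(abs(D[:,1]-y)<2)&(D[:,2]>115)&(D[:,2]<150)]
        if len(s)>20: print(y,len(s),np.percentile(s[:,2],60).round(1),np.polyfit(s[:,0],s[:,2],1)[0].round(4),end=' | ')
    print()
E
```

```text
[1.344001e+02 1.000000e-03 7.200000e-03 2.407875e+02 1.649690e+01] 788 table [ 1.0000e-04 -4.0000e-04 -1.2051e+00] da 0.021 db -0.169
knob a 63 grip [524.1  95.7  95.9] loc [-140.9  165.4   95.9] wing ang from e1(dock x) deg 162.8 size 10 56
knob b 115 grip [579.7 234.9  87.8] loc [-142.8  315.3   87.8] wing ang from e1(dock x) deg 14.3 size 64 12
[1.372695e+02 2.300000e-03 2.500000e-03 2.437440e+02 1.234000e+01] 1438 table [ 1.4000e-03 -9.0000e-04  1.5548e+00] da 0.019 db -0.077
knob a 250 grip [532.  104.1  95.2] loc [-136.9  176.1   95.2] wing ang from e1(dock x) deg 163.2 size 8 58
knob b 201 grip [587.8 243.8  91.4] loc [-138.8  326.6   91.4] wing ang from e1(dock x) deg 12.6 size 54 10
tray 423 ((-0.12752914428710938, -1.3501739501953125), (169.3898468017578, 122.70733642578125), 89.54332733154297)
100 27 126.2 -0.0125 | 104 54 130.1 -0.0036 | 108 53 132.5 0.0032 | 112 52 134.2 0.0126 | 116 47 134.4 -0.0076 | 120 45 133.3 0.0063 | 124 43 131.1 0.0117 | 
tray 979 ((0.3434944152832031, 1.4918289184570312), (175.3545684814453, 120.81048583984375), 89.7450942993164)
84 150 144.0 -0.0038 | 88 134 138.8 0.0062 | 92 109 133.8 0.0109 | 96 149 129.2 0.0051 | 112 39 136.7 -0.0001 | 116 56 137.2 0.0016 | 120 76 137.0 0.0019 | 124 101 135.4 0.0102 | 128 178 130.9 0.0136 | 132 119 126.0 0.0014 |
```

```bash
python3 - <<'E'
from h import *
for n,y in(('top',240.7),('side',243.8)):
    r=[]
    Wm=[]
    for i in range(6):
        W=pts(viewer.get_image(n)); Wm.append(W); q,_=fitlev(W,y); t=tableplane(W); r.append([q[1]-t[0],q[2]-t[1]])
    print(n,np.mean(r,0).round(4),np.std(r,0).round(4)); W=np.nanmean(Wm,0); print(fitlev(W,y)[0].round(4))
E
```

```text
top [-0.0018  0.0017] [0.0037 0.0027]
[ 1.345075e+02 -1.100000e-03  2.700000e-03  2.411357e+02  1.349400e+01]
side [-0.0006  0.0022] [0.0011 0.0005]
[1.372985e+02 1.900000e-03 4.000000e-04 2.436537e+02 1.289920e+01]
```

Call:
play_rows([
  [27.2,-11.3,0],
  [27.2,-11.3,0],
  [27.3,-11.3,0],
  [27.3,-11.3,0],
  [0,0,-22],
  [0,0,-22],
  [0,0,-23],
  [0,0,0],
], yaw=[0,0,0,0,0,0,0,0])

```text
t: 16.88
ee_pos: [540.2, -225.9, 128.8]
orientation: [-2.248, -2.185, 0.004]
ft_force: [-1.2, -0.6, -0.9]
width: 59.9
grasp_force: 0.0
```

Call:
play_rows([
  [3.83,9.24,0],
  [3.83,9.24,0],
  [1.53,3.7,0],
  [1.53,3.7,0],
  [1.53,3.7,0],
  [1.53,3.7,0],
  [1.91,4.62,0],
  [2.3,5.54,0],
], yaw=[0,0,0,0,0,0,0,0])

```text
t: 17.55
ee_pos: [561.4, -183.5, 133.5]
orientation: [2.253, 2.189, 0.0]
ft_force: [-0.5, -2.2, 1.2]
width: 59.6
grasp_force: 1.1
```

```bash
cat > tr.py <<'E'
from h import *
o=ctrl.get_obs(); print('tcp',loc(o['ee_pos'][None]).round(1),o['ft_force'].round(1),o['t'])
for W,p,im in clouds():
    X=W.reshape(-1,3); L=loc(X); m=(L[:,2]>188)&(L[:,2]<218)&(abs(L[:,0])<75)&(L[:,1]>-110)&(L[:,1]<350)
    L=L[m]; print('rim',m.sum(),np.percentile(L[:,:2],[2,98],axis=0).round(1),np.median(L[:,2]).round(1))
E
python3 tr.py
```

```text
tcp [[  0.4 -78.3 133.5]] [-0.5 -2.2  1.2] 17.55
rim 318 [[-60.9 -11.2]
 [ 60.3 114.4]] 201.4
rim 1016 [[-58.6 -85.7]
 [ 60.1 122. ]] 200.7
```

Call:
play_rows([
  [3.06,7.39,0],
  [3.83,9.24,0],
  [3.83,9.24,0],
  [3.83,9.24,0],
  [3.83,9.24,0],
  [3.83,9.24,0],
  [3.83,9.24,0],
  [3.83,9.24,0],
], yaw=[0,0,0,0,0,0,0,0])

```text
t: 18.32
ee_pos: [591.2, -110.3, 132.9]
orientation: [-2.252, -2.19, 0.0]
ft_force: [-1.9, -1.0, 0.2]
width: 59.4
grasp_force: 0.7
```

Call:
play_rows([
  [3.83,9.24,0],
  [3.83,9.24,0],
  [3.83,9.24,0],
  [3.83,9.24,0],
  [3.06,7.39,0],
  [3.06,7.39,0],
  [2.3,5.54,0],
  [1.91,4.62,0],
], yaw=[0,0,0,0,0,0,0,0])

```text
t: 18.98
ee_pos: [617.0, -49.0, 133.1]
orientation: [2.253, 2.19, 0.0]
ft_force: [-0.4, -0.7, -0.5]
width: 59.6
grasp_force: 0.5
```

```bash
python3 tr.py; python3 -c "
from h import *
im=viewer.get_image('side'); cv2.imwrite('pics/c5.png',cv2.resize(im['pixels'][90:330,110:430],(800,600),interpolation=cv2.INTER_CUBIC)[...,::-1])"
```

```text
tcp [[  0.3  67.3 133.1]] [-0.4 -0.7 -0.5] 18.9833
rim 242 [[-61.1 166.4]
 [ 59.8 259.1]] 201.2
rim 1236 [[-59.7  59. ]
 [ 59.1 266.1]] 201.1
```

View pics/c5.png

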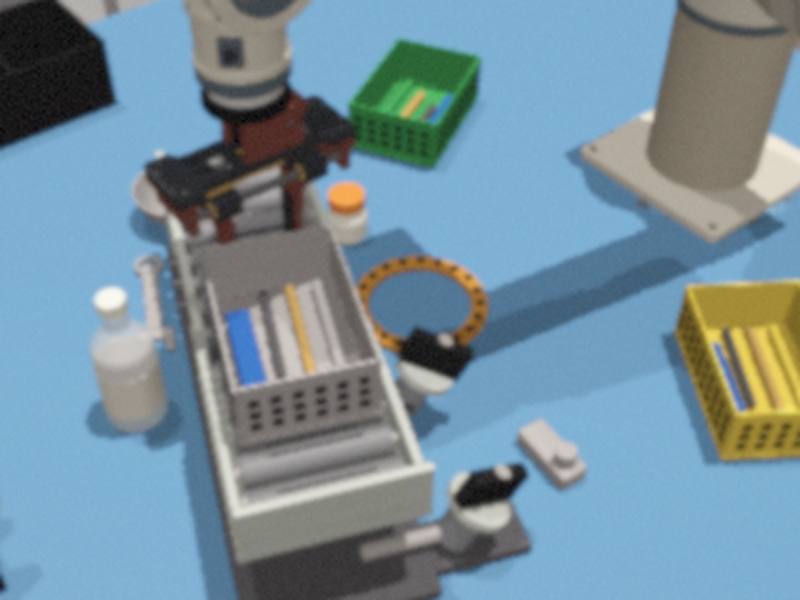

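The tray is rolling straight onto the platform, with its front wall at about y=262 in local coordinates and the stop at about 337. I'll carry on gently.

Call:
play_rows([
  [2.3,5.54,0],
  [3.06,7.39,0],
  [3.06,7.39,0],
  [3.06,7.39,0],
  [3.06,7.39,0],
  [3.06,7.39,0],
  [2.3,5.54,0],
  [2.3,5.54,0],
], yaw=[0,0,0,0,0,0,0,0])

```text
t: 19.8
ee_pos: [639.0, 4.7, 133.0]
orientation: [-2.252, -2.19, 0.0]
ft_force: [-1.1, -0.6, -0.1]
width: 59.6
grasp_force: 0.8
```

Call:
play_rows([
  [1.91,4.62,0],
  [1.53,3.7,0],
  [1.15,2.77,0],
  [1.15,2.77,0],
  [1.15,2.77,0],
  [1.15,2.77,0],
], yaw=[0,0,0,0,0,0])

```text
t: 20.3
ee_pos: [646.8, 23.4, 133.1]
orientation: [-2.253, -2.189, 0.0]
ft_force: [-0.6, -0.5, -0.3]
width: 59.8
grasp_force: 0.6
```

```bash
python3 tr.py
```

```text
tcp [[  0.2 145.5 133.1]] [-0.6 -0.5 -0.3] 20.3
rim 220 [[-60.8 262.2]
 [ 57.8 338.9]] 200.4
rim 1355 [[-60.5 136.5]
 [ 58.4 342.7]] 201.1
```

Near the stop. Next are slow 2 mm rows, watching for the force to rise.

Call:
play_rows([
  [0.77,1.85,0],
  [0.77,1.85,0],
  [0.77,1.85,0],
  [0,0,0],
], yaw=[0,0,0,0])

```text
t: 20.73
ee_pos: [648.2, 24.6, 133.2]
orientation: [2.253, 2.186, -0.009]
ft_force: [-5.2, -18.1, 4.0]
width: 59.7
grasp_force: 9.5
```

Call:
play_rows([
  [0.57,1.39,0],
  [0.57,1.39,0],
  [0,0,0],
], yaw=[0,0,0])

```text
t: 20.98
ee_pos: [648.3, 25.0, 133.5]
orientation: [2.254, 2.184, -0.014]
ft_force: [-10.3, -27.5, 8.2]
width: 59.7
grasp_force: 14.8
```

Call:
play_rows([
  [-1.53,-3.7,0],
  [-1.53,-3.7,0],
  [-3.83,-9.24,0],
  [-7.66,-18.5,0],
  [-7.66,-18.5,0],
  [0,0,35],
  [0,0,35],
  [0,0,35],
], yaw=[0,0,0,0,0,0,0,0])

```text
t: 21.65
ee_pos: [627.4, -22.4, 238.8]
orientation: [-2.252, -2.188, 0.001]
ft_force: [0.4, -0.5, 0.3]
width: 59.1
grasp_force: 0.0
```

Call:
play_rows([
  [-15,-36,0],
  [-15,-36,0],
  [-15,-36,0],
  [-15,-36,0],
  [-15,-36,0],
  [0,0,0],
], yaw=[0,0,0,0,0,0])

```text
t: 22.15
ee_pos: [550.7, -207.1, 238.3]
orientation: [2.256, 2.184, -0.002]
ft_force: [-0.4, 0.7, 0.1]
width: 59.4
grasp_force: 0.0
```

```bash
python3 tr.py; python3 - <<'E'
from h import *
for n in('top','side'):
    ims=[viewer.get_image(n) for _ in range(4)]; W=np.nanmean([pts(i) for i in ims],0)
    L=loc(W.reshape(-1,3)); t=tableplane(W)
    # fence/stop tops: stop top x-slope; tray rim plane
    m=(L[:,2]>194)&(L[:,2]<212)&(abs(L[:,0])<70)&(L[:,1]>140)&(L[:,1]<350); R=L[m]
    A=np.c_[R[:,:2]-[0,250],np.ones(len(R))]
    for i in range(4):
        s=np.linalg.lstsq(A,R[:,2],rcond=None)[0]; k=abs(R[:,2]-A@s)<4; A=A[k];R=R[k]
    print(n,'rim plane',s.round(4),len(R),'table',t,'rim y',np.percentile(R[:,1],[1,99]).round(1),'rect',cv2.minAreaRect(R[:,:2].astype(np.float32)))
    for sx in(-1,1):
        q=L[(abs(L[:,0]*sx-75)<4)&(L[:,1]>155)&(L[:,1]<325)&(L[:,2]>135)&(L[:,2]<155)]
        if len(q)>20: print('fence',sx,len(q),np.polyfit(q[:,1]-243,q[:,2],1).round(4))
im=ims[-1]; cv2.imwrite('pics/c6.png',cv2.resize(im['pixels'][90:330,110:430],(800,600),interpolation=cv2.INTER_CUBIC)[...,::-1])
E
```

```text
tcp [[  -0.4 -104.2  238.3]] [-0.4  0.7  0.1] 22.15
rim 508 [[-60.8 169.7]
 [ 59.9 339.4]] 200.1
rim 1224 [[-60.2 173.1]
 [ 59.  343.4]] 200.7
top rim plane [-3.600000e-03 -6.300000e-03  2.031333e+02] 270 table [ 3.0000e-04 -0.0000e+00 -1.3856e+00] rim y [170.2 339.9] rect ((-0.6242866516113281, 255.24319458007812), (121.47195434570312, 169.89353942871094), 0.4439397156238556)
fence -1 157 [-1.600000e-03  1.408929e+02]
side rim plane [2.350000e-02 3.800000e-03 2.038397e+02] 442 table [ 1.5000e-03 -8.0000e-04  1.5164e+00] rim y [173.9 342.9] rect ((-1.1995849609375, 257.7057800292969), (120.1017837524414, 170.39683532714844), 0.5595259070396423)
fence -1 85 [-5.600000e-03  1.438109e+02]
fence 1 206 [-2.600000e-03  1.440941e+02]
```

View pics/c6.png

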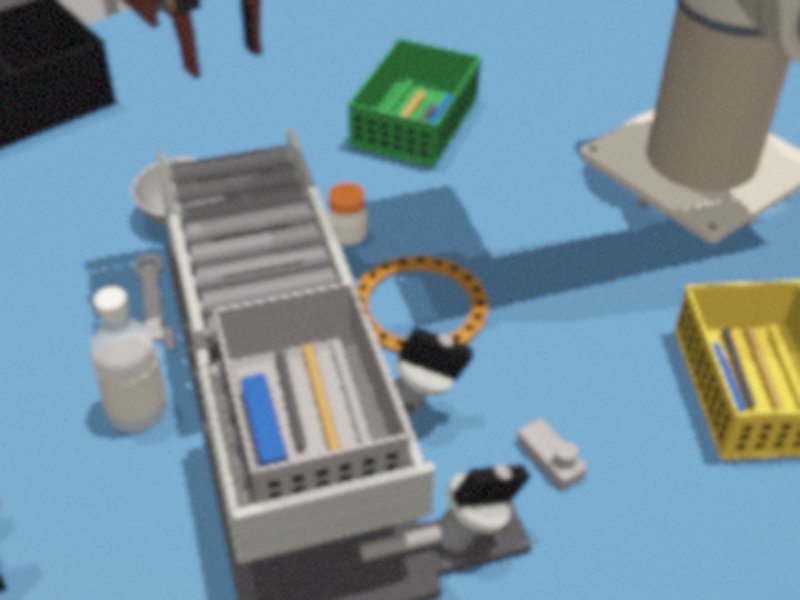

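```bash
python3 - <<'E'
from h import *
for n in('top','side'):
    W=pts(viewer.get_image(n)); D=loc(W.reshape(-1,3)); p=viewer.get_image(n)
    s=D[(abs(D[:,0])<70)&(D[:,1]>325)&(D[:,1]<375)&(D[:,2]>150)]
    print(n,'stop top y',np.percentile(s[abs(s[:,2]-168)<5][:,1],[5,50,95]).round(1),[(y,len(q:=s[abs(s[:,1]-y)<1.5]),np.median(q[:,2]).round() if len(q) else 0) for y in range(328,366,3)])
st()
d=np.load('side0.npz');D=loc(d['W'].reshape(-1,3));s=D[(abs(D[:,0])<50)&(D[:,1]>325)&(D[:,1]<375)&(D[:,2]>100)];print([(y,len(q:=s[abs(s[:,1]-y)<1.5]),np.median(q[:,2]).round() if len(q) else 0) for y in range(328,366,3)])
E
```

```text
top stop top y [327.3 337.1 345. ] [(328, 13, np.float64(179.0)), (331, 13, np.float64(191.0)), (334, 15, np.float64(169.0)), (337, 226, np.float64(179.0)), (340, 57, np.float64(197.0)), (343, 4, np.float64(166.0)), (346, 3, np.float64(165.0)), (349, 2, np.float64(163.0)), (352, 0, 0), (355, 0, 0), (358, 0, 0), (361, 0, 0), (364, 0, 0)]
side stop top y [341.3 346.9 350.7] [(328, 8, np.float64(207.0)), (331, 9, np.float64(203.0)), (334, 10, np.float64(196.0)), (337, 10, np.float64(207.0)), (340, 263, np.float64(191.0)), (343, 654, np.float64(187.0)), (346, 106, np.float64(169.0)), (349, 401, np.float64(162.0)), (352, 101, np.float64(160.0)), (355, 0, 0), (358, 0, 0), (361, 0, 0), (364, 0, 0)]
[ 1.4099750e+02 -4.0000000e-04  2.4000000e-03  1.4427740e+02
  4.8610185e+03] 307 table [ 1.0000e-04 -7.0000e-04 -1.1608e+00] da -0.011 db -0.07
knob a 64 grip [524.4  96.3  95.3] loc [-140.8  166.    95.3] wing ang from e1(dock x) deg 164.4 size 10 55
knob b 117 grip [579.2 234.4  88. ] loc [-143.1  314.6   88. ] wing ang from e1(dock x) deg 9.4 size 62 12
[ 1.433975e+02 -7.000000e-04 -5.900000e-03  2.457604e+02  4.882730e+01] 605 table [ 1.4000e-03 -8.0000e-04  1.5163e+00] da -0.046 db 0.113
knob a 251 grip [531.3 103.3  95.4] loc [-137.2  175.1   95.4] wing ang from e1(dock x) deg 163.6 size 11 57
knob b 225 grip [586.7 242.9  90.9] loc [-139.4  325.3   90.9] wing ang from e1(dock x) deg 6.7 size 56 11
[(328, 0, 0), (331, 0, 0), (334, 0, 0), (337, 0, 0), (340, 0, 0), (343, 0, 0), (346, 48, np.float64(164.0)), (349, 357, np.float64(120.0)), (352, 583, np.float64(145.0)), (355, 17, np.float64(160.0)), (358, 0, 0), (361, 0, 0), (364, 0, 0)]
```

```bash
python3 -c "
from h import *
print(ticket.close_job())"
```

```text
the job is handed in; nothing more can be done
None
```

The platform was levelled with both knobs first, then the tray was pushed home against the end stop, and the job is handed in at about 23 s. The last push (about 27 N) turned knob_b back about 5°, so the platform finished within an estimated 0.3° of level, and nothing else looked moved in the last side picture.

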